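# Show the filter holder's underside to the phone

## Robot

A 6-joint arm with a two-finger parallel gripper is mounted at the origin on the work surface. World frame = base frame: x ahead of the robot, y to its left, z up, the work surface at z = 0. Lengths are in mm, angles in rad, forces in N, time in s.
With the tool pointing down it reaches from about 350 to 975 mm from the base axis. Payload 7.1 kg.
Tool frame: the origin (TCP) lies midway between the tips of the shut fingers; the grasp point (between the pads) lies 19 mm behind it (ctrl.grip_depth is the distance from the TCP to the grasp point, in mm); z points along the fingers, y is the line along which they close (so a half turn about z gives the same grasp; the last joint's range is limited). The gripper opens to 88 mm and grips with 3 to 60 N. Pads are 20 mm wide; open, the fingers measure 115 mm over their backs; the gripper's body (75 mm by 178 mm) begins 61 mm behind the grasp point.
Start: joints at [-0.019, 0.423, 1.63, -0, 1.089, -0.019], TCP at [624.984, 0.026, 222.675] pointing down, gripper open.
Joint ranges: [-3, 3], [-0.9, 2.11], [0.09, 2.58], [-1.31, 4.45], [0.11, 2.69], [-2.54, 2.54]. Speed limits (rad/s): [2.39, 2.39, 3.01, 3.14, 3.14, 3.14].

## Interface

Orientations are given as a rotation vector (axis times angle).
In Python, from workcell import get_obs, vision, ctrl gives the robot as it stands.
- The arm moves only by the tool step_arm, never from a script. Its argument "plan" is a list of rows, each a list of 7 numbers: the opening, from -1 (shut) to 1 (fully open), then the shift along the tool's x, y, z as a fraction of full scale, then the turn, a rotation vector about the tool's x, y, z as a fraction of full scale. In form: [[fingers, dx, dy, dz, wx, wy, wz], ...]. A call has 1 to 20 rows; each row shifts and turns the commanded pose from where the row before left it, along the tool's axes as they then stand; what a row does not reach is not made up. Full scale, the value 1, is 50 mm for a shift and 0.12 rad for a turn. A row lasts 1/8 s, in which the tool goes at most 62.5 mm and 10.7 degrees, less where a joint would pass 70% of its speed; a pose out of reach is approached as far as the arm can. A call with a number of a shift or a turn outside -1 to 1 is refused whole. A call with a gripper value outside its range is refused whole. The fingers move at their own pace and stop on an object; the grip force is fixed at half the most. Time passes only in rows, so rows that do not move let the fingers close. It gives the time, the measured TCP pose, the force, the opening and the grip force at its end, in the units of the state.
- get_obs(): the state, without advancing time (a new reading comes with each control period).
- vision.get_image(name): name is "scene" or "side" or "wrist"; returns a dict with "pixels" (420x560x3 uint8, red, green, blue), "depth" (420x560 float32, mm along the optical axis (not along the pixel's ray), 0 where there is no reading), "fx", "fy", "cx", "cy" (pixels), "k1" (the pictures are not rectified: a ray, as slopes to the right and down, at radius r is drawn at 1 + k1 r^2 times it, then the intrinsics apply), "T" (4x4, takes a point from camera to world coordinates); the wrist camera has in their place "T_tool_cam" (4x4, takes a point from camera to tool coordinates, whose origin is the TCP and whose axes are the flange's). Camera axes: x right, y down, z forward; pixel columns grow to the right and rows downward; lengths in mm; the calibration is good to about 2 mm. A picture is of the moment at which its call begins: read the wrist's pose just before it.
- ctrl.close_job(): hands the job in; it is judged then, once.
The state is a dict: "t": time; "qpos": joint angles; "qvel": joint speeds; "joint_torque": joint torques, N m; "ee_pos": TCP position; "orientation": TCP orientation; "ft_force": force on the tool from outside, world axes, zero at the start; "moment": the same for the moment, N m; "width": finger opening in mm; "grasp_force": force on a finger pad.
Only numpy, scipy, OpenCV 4.12 (cv2) and the standard library are available. Lean on these libraries where they do the work, as an engineer would, in place of code of your own. Each camera call takes 0.05 s, during which the arm holds its last target. There are 200 camera calls.

## Task

The espresso machine's repair technician is on a video call: pick up the deep, two-cup filter holder (not the shallow one) and hold it up in the air, mouth upward, with its perforated underside about 15 cm in front of the phone's front camera, centred on the lens and square to it, that is, parallel to the leaning screen. Finish while still holding it there, steady. Do not touch the phone or its stand, and leave the other things on the counter where they are.

Things in the scene. Friction and masses are not known exactly. Their poses are not given: they have to be found in the camera images.
- deep_holder: Deep two-cup filter holder, about 0.36 kg, loose, mouth up: round open steel basket, 70 mm across the mouth (66 at the bottom, 84 over two rim lugs), 50 mm tall, flat perforated bottom, straight black handle. Origin: centre of the underside; z up out of the mouth; the handle sticks out along -x, at the start roughly back toward the robot (within 0.8 rad). It balances about x = -18 mm.
- deep_handle (a point): Point on the centre line of the deep holder's handle, at x = -85, y = 0, z = 36 mm in the holder's frame, axes the same. The handle is a flat-sided bar 24 mm wide (y) and 22 mm tall (z), parallel to the underside, from x = -46 to -152 mm. Grip it firmly (about 80 N) so that the head does not sag.
- shallow_holder: Shallow (one-cup) filter holder, the same diameter and handle but only 26 mm tall, handle centre line at z = 17.5 mm. Same origin and axes. Not wanted; leave it alone. The two holders stand one on the left and one on the right, either way round.
- phone: Phone, 150 x 72 x 8 mm, fixed in a low stand. Origin: front camera lens, in the screen face, midway across, 8 mm from the high end, 105 mm above the counter. z: lens axis, out of the screen, 30 degrees from vertical, leaning toward the low end, which faces the robot within 0.5 rad. x: from low end to high end. At the end the holder's handle may point any way round the lens axis.
- phone_stand: Aluminium stand that carries the phone: base plate 150 x 90 mm, origin at the centre of its underside on the counter; the lens is 50 mm along its +x and 105 mm up. Fixed, not to be touched.
- cup: White ceramic cup, 62 mm across, 55 mm tall, between the two holders. Origin at centre of underside. Leave alone.
- tamper: Steel coffee tamper standing upright, 58 mm base, 86 mm tall, origin at centre of underside. Leave alone.
- milk_jug: Steel milk jug, 76 mm across, 90 mm tall with a handle, origin at centre of underside. Leave alone.
- coffee_tin: Coffee tin, 84 mm across, 130 mm tall, origin at centre of underside. Leave alone.
- syrup_bottle: Green glass bottle, 68 mm across, 200 mm tall, origin at centre of underside. Leave alone.
There are look-alikes about, which are no part of the job. Leave any orange, pink or yellow look-alike of the deep_holder alone.

How it is judged:
By the outcome, as a careful person would: the job done as asked, in the order asked, and still so for the second after the job is handed in, while the arm keeps its last pose, push and grip.
It also fails if it takes over 35 s, if anything falls off the work surface, if the arm or the gripper's body presses on something with over 40 N, if the wrist force passes 120 N, or if a joint passes its speed limit or range.

## Working session

There is one attempt and no reset: what is moved stays moved. The work goes in short steps, Python scripts to look and compute and a tool call to move; the robot and the scene stay as the last step left them, time stands still between calls to the robot, and variables do not carry over. Pictures are saved under pics/ and viewed, at most 10 in all, crops included, and the job is handed in when it is done.

Besides the shell and the picture viewer there is one more tool, called after "Emit:" as a command line: name --pt "numbers of a row" for each row, then --argument value for the rest. step_arm: Moves the arm, as the interface text tells. Its arguments: {"type":"object","properties":{"plan":{"type":"array","items":{"type":"array","items":{"type":"number","minimum":-1,"maximum":1}}}},"required":["plan"]}

```bash
mkdir -p pics; ls
python3 - <<'E'
from workcell import get_obs, vision, ctrl
import cv2,numpy as np,pickle
print(get_obs())
for n in ("scene","side","wrist"):
    d=vision.get_image(n); pickle.dump(d,open(f"pics/{n}0.pkl","wb"))
    cv2.imwrite(f"pics/{n}0.png",d["pixels"][:,:,::-1])
    print(n,d["fx"],d["cx"],d["cy"],d["k1"],np.round(d.get("T",d.get("T_tool_cam")),3).tolist())
E
```

```text
pics
{'t': 0.0, 'qpos': array([-1.89936453e-02,  4.23833748e-01,  1.63070322e+00,  5.32507459e-07,
        1.08857026e+00, -1.90173332e-02]), 'qvel': array([ 8.00525219e-05,  4.39537924e-04, -5.18714003e-04, -7.14262282e-04,
       -1.00472563e-03, -1.27249426e-04]), 'joint_torque': array([ 1.28069914e-03, -5.44622147e+01, -2.73670936e+01,  6.42951974e-02,
        2.27214623e-02, -1.51321510e-04]), 'ee_pos': array([6.24442267e+02, 4.04315531e-02, 2.21900921e+02]), 'orientation': array([-2.22064336e+00, -2.22069542e+00,  1.64888545e-03]), 'ft_force': array([-1.34879098,  0.23946179,  0.35325631]), 'moment': array([ 0.00690905, -0.03341531,  0.0462039 ]), 'grasp_force': 0.0, 'width': 87.92752344534297}
scene 451.91592885414923 284.3160757169223 210.93951860402453 -0.1343129078788384 [[0.615, 0.581, -0.533, 1083.529], [0.789, -0.447, 0.423, -484.819], [0.007, -0.68, -0.733, 943.659], [0.0, 0.0, 0.0, 1.0]]
side 399.17309476095846 286.334201075276 211.88990003141961 -0.06565721683472572 [[0.993, -0.087, 0.081, 341.29], [-0.119, -0.719, 0.685, -899.972], [-0.001, -0.69, -0.724, 1082.017], [0.0, 0.0, 0.0, 1.0]]
wrist 303.95179613662765 277.00670613732837 208.059861098111 -0.014110653533599589 [[-0.001, -0.964, -0.268, 72.049], [1.0, -0.001, 0.0, -0.006], [-0.001, -0.268, 0.964, -161.871], [0.0, 0.0, 0.0, 1.0]]
```

View pics/scene0.png

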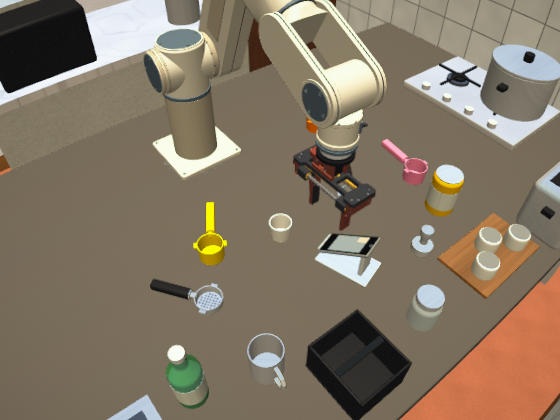

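View pics/side0.png

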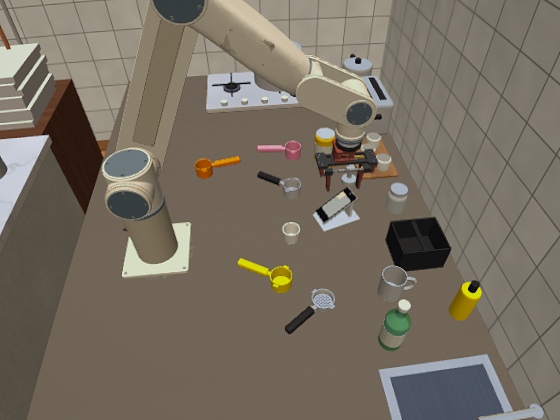

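Side view: the steel and black candidates are at (290,187) and (322,300). The look-alikes are yellow (280,280), pink (292,150) and orange (204,168). In the scene view the one at (208,298) looks shallow, so (290,187) is probably the deep one. I'll check it in a close crop.

Run:
```python
import cv2,numpy as np
s=cv2.imread("pics/side0.png");w=cv2.imread("pics/wrist0.png")
a=cv2.resize(s[130:250,240:400],(800,600),interpolation=cv2.INTER_CUBIC)
cv2.imwrite("pics/c1.png",a)
```

```text
(no output)
```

View pics/c1.png

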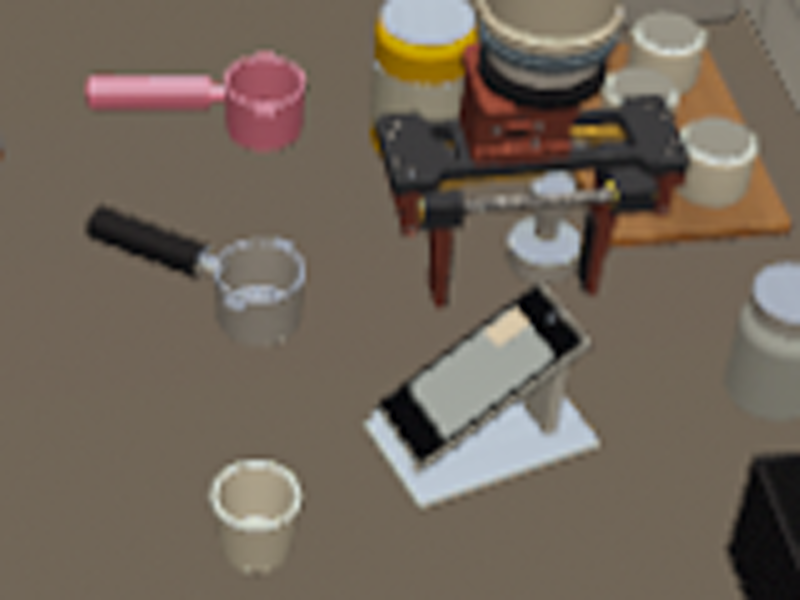

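View pics/wrist0.png

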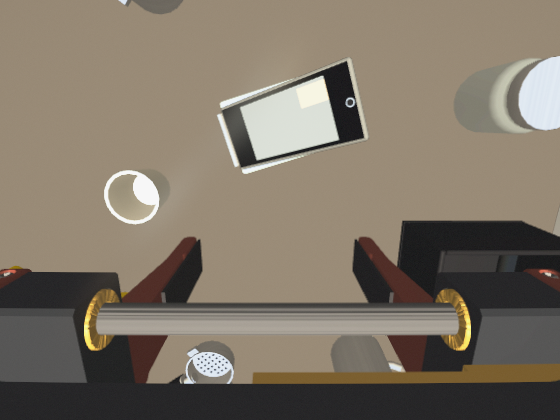

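The crop confirms a tall steel basket with a black handle at side (292,185), which is the deep holder on the left. The wrist view shows the phone with its lens at (350,102). The shallow holder has the perforated basket at scene (208,298). Now I'll measure.

```bash
cat > h.py <<'E'
import numpy as np,cv2,pickle
from scipy.spatial.transform import Rotation as R
def rays(d,px):
    px=np.asarray(px,float).reshape(-1,2)
    p=(px-[d["cx"],d["cy"]])/[d["fx"],d["fy"]]; s=p.copy()
    for _ in range(20): s=p/(1+d["k1"]*(s**2).sum(1,keepdims=True))
    return np.c_[s,np.ones(len(s))]
def T_tool(o):
    T=np.eye(4);T[:3,:3]=R.from_rotvec(o["orientation"]).as_matrix();T[:3,3]=o["ee_pos"];return T
def camT(d,o=None): return d["T"] if "T" in d else T_tool(o)@d["T_tool_cam"]
def at_depth(d,px,T):
    px=np.asarray(px).reshape(-1,2);r=rays(d,px)
    z=np.array([d["depth"][int(round(v)),int(round(u))] for u,v in px])
    return (r*z[:,None])@T[:3,:3].T+T[:3,3]
def at_z(d,px,T,h):
    r=rays(d,px)@T[:3,:3].T; return T[:3,3]+r*((h-T[2,3])/r[:,2])[:,None]
def cloud(d,T):
    v,u=np.mgrid[:420,:560];px=np.c_[u.ravel(),v.ravel()]
    r=rays(d,px)*d["depth"].ravel()[:,None]
    return (r@T[:3,:3].T+T[:3,3]).reshape(420,560,3)
E
python3 - <<'E'
from h import *
from workcell import get_obs
np.set_printoptions(precision=1,suppress=True)
o=get_obs()
w=pickle.load(open("pics/wrist0.pkl","rb"));T=camT(w,o)
px=[(350,102),(349,61),(367,138),(240,168),(219,116),(290,130)]
print("phone by depth\n",at_depth(w,px,T)); print("lens at z105",at_z(w,px[:1],T,105))
C=cloud(w,T)
m=np.zeros((420,560),np.uint8);cv2.fillConvexPoly(m,np.array([(342,72),(357,132),(246,158),(230,115)]),1)
P=C[m>0];P=P[(P[:,2]>15)];c=P.mean(0);n=np.linalg.svd(P-c,full_matrices=False)[2][2];n*=np.sign(n[2]);
r=np.abs((P-c)@n)
print("normal",np.round(n,3),"tilt",np.degrees(np.arccos(n[2])),"yaw of x (n-based)",np.degrees(np.arctan2(-n[1],-n[0])),r.mean())
e=[(a[:2]) for a in at_depth(w,[(345,75),(360,128),(244,150),(228,120)],T)]
s=pickle.load(open("pics/side0.pkl","rb"));Ts=s["T"]
C=cloud(s,Ts)
sub=C[165:205,252:306]; q=sub.reshape(-1,3);q=q[(q[:,2]>8)&(q[:,2]<70)]
im=s["pixels"][165:205,252:306].reshape(-1,3)
k=(sub.reshape(-1,3)[:,2]>15)&(im.max(1)<60);H=sub.reshape(-1,3)[k]
print("handle",len(H),H.mean(0),H.min(0),H.max(0))
h=H[:,:2]-np.median(H[:,:2],0);d=np.linalg.svd(h,full_matrices=False)[2][0];print("dir",np.degrees(np.arctan2(d[1],d[0])))
print("top z of basket",np.percentile(q[:,2],[50,90,99]))
print("rim ctr @50",at_z(s,[(292,183.5)],Ts,50),"handle end",at_z(s,[(259,174),(281,182)],Ts,36))
E
```

```text
phone by depth
 [[687.7  90.2 107.3]
 [685.  122.8 106.9]
 [704.8  59.8 106.9]
 [577.7  18.1  -0.4]
 [560.5  80.5  33.4]
 [637.6  66.1  73.1]]
lens at z105 [[688.2  90.4 105. ]]
normal [ 0.3 -1.   0. ] tilt 88.32971042603737 yaw of x (n-based) 104.93173077441249 12.843906094585577
handle 140 [408.8 260.2  56.8] [ 341.3 -900.    26.6] [ 453.8  311.9 1082. ]
dir -92.28260512520966
top z of basket [39.1 49.1 52.1]
rim ctr @50 [[496.5 222.9  50. ]] handle end [[375.4 309.7  36. ]
 [457.2 251.9  36. ]]
```

Emit:
step_arm --pt "1 0.85 -0.44 0 0 0 0" --pt "1 0.85 -0.44 0 0 0 0" --pt "1 0.85 -0.44 0 0 0 0" --pt "1 0.85 -0.44 0 0 0 0" --pt "1 0.85 -0.44 0 0 0 0" --pt "1 0 0 0 0 0 -0.98" --pt "1 0 0 0 0 0 -0.98" --pt "1 0 0 0 0 0 -0.98" --pt "1 0 0 0 0 0 -0.98" --pt "1 0 0 0 0 0 -0.98" --pt "1 0 0 0 0 0 -0.98" --pt "1 0 0 0 0 0 -0.98" --pt "1 0 0 0 0 0 -0.98" --pt "1 0 0 0 0 0 0" --pt "1 0 0 0 0 0 0"

```text
t: 2.02
ee_pos: [514.9, 212.5, 222.5]
orientation: [-0.977, -2.986, 0.0]
ft_force: [-0.1, -0.1, -0.1]
width: 88.0
grasp_force: 0.0
```

Run:
```python
from h import *
from workcell import get_obs,vision
o=get_obs();w=vision.get_image("wrist");s=vision.get_image("scene");pickle.dump((o,w,s),open("pics/1.pkl","wb"))
print(o["t"],o["ee_pos"],o["orientation"],o["qpos"])
cv2.imwrite("pics/w1.png",w["pixels"][:,:,::-1])
# phone plane from start images
np.set_printoptions(precision=2,suppress=True)
w0=pickle.load(open("pics/wrist0.pkl","rb"))
T0=np.eye(4);T0[:3,:3]=R.from_rotvec([-2.22064336e+00,-2.22069542e+00,1.65e-3]).as_matrix();T0[:3,3]=[624.44,0.04,221.9]
C=cloud(w0,T0@w0["T_tool_cam"])
m=np.zeros((420,560),np.uint8);cv2.fillConvexPoly(m,np.array([(338,78),(350,130),(250,155),(236,118)]),1)
P=C[(m>0)&(w0["depth"]>0)]
for _ in range(5):
    c=np.median(P,0);n=np.linalg.svd(P-P.mean(0),full_matrices=False)[2][2];r=(P-P.mean(0))@n;P=P[np.abs(r)<max(3,2*np.abs(r).mean())]
n*=np.sign(n[2]);print(len(P),P.mean(0),n,np.degrees([np.arccos(n[2]),np.arctan2(-n[1],-n[0])]),r.std())
```

```text
2.025 [514.88847287 212.47778522 222.53980168] [-9.76596170e-01 -2.98572844e+00  2.94305947e-04] [ 3.70021271e-01  3.24248121e-01  1.78176175e+00 -1.73178128e-05
  1.03586033e+00 -5.68527563e-01]
5056 [641.09  75.54  77.05] [-0.48 -0.15  0.86] [30.24 16.75] 0.6804205995135479
```

View pics/w1.png

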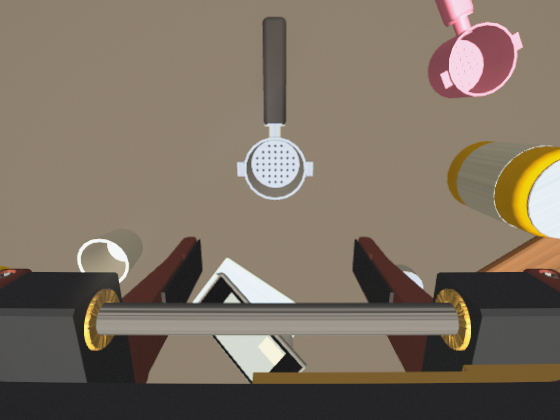

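The deep holder is nearly aligned with the tool: handle from (274,17) to (275,124), rim centre about (275,168).

Run:
```python
from h import *
np.set_printoptions(precision=1,suppress=True)
o,w,s=pickle.load(open("pics/1.pkl","rb"));T=camT(w,o);Tt=T_tool(o)
px=[(274,18),(275,123),(274.5,60)]
A=at_z(w,px,T,47);B=at_z(w,[(275,168)],T,50)
print("by depth",at_depth(w,[(275,60),(275,100),(275,165)],T))
print(A,B,"len",np.linalg.norm(A[0]-A[1]),np.linalg.norm(A[0]-B[0]))
d=B[0]-A[0];print("yaw",np.degrees(np.arctan2(d[1],d[0])))
for p in (A,B): print("in tool",(p-Tt[:3,3])@Tt[:3,:3])
d/=np.linalg.norm(d*[1,1,0]);d[2]=0
C=cloud(w,T);P=C[18:123,264:286].reshape(-1,3);print("handle top z",np.median(P[P[:,2]>20],0))
```

```text
by depth [[404.1 290.1  45.9]
 [435.3 267.1  46.2]
 [494.7 223.1   4.4]]
[[373.  311.8  47. ]
 [454.2 253.3  47. ]
 [404.  289.6  47. ]] [[492.7 224.9  50. ]] len 100.08287565031624 147.94185265657424
yaw -35.99369304298021
in tool [[173.1  -3.6 175.6]
 [ 73.1  -2.9 175.6]
 [135.   -3.3 175.6]]
in tool [[ 25.2  -3.  172.5]]
handle top z [411.8 283.9  46.4]
```

Emit:
step_arm --pt "1 0.87 -0.03 0 0 0 0" --pt "1 0.87 -0.03 0 0 0 0" --pt "1 0 0 0.8 0 0 0" --pt "1 0 0 0.8 0 0 0" --pt "1 0 0 0.8 0 0 0" --pt "1 0 0 0.8 0 0 0" --pt "1 0 0 0.5 0 0 0" --pt "1 0 0 0.4 0 0 0" --pt "1 0 0 0 0 0 0" --pt "1 0 0 0 0 0 0"

```text
t: 3.38
ee_pos: [443.4, 261.6, 18.3]
orientation: [0.974, 2.986, 0.001]
ft_force: [1.0, 0.2, -0.4]
width: 87.7
grasp_force: 0.0
```

Emit:
step_arm --pt "-1 0 0 0 0 0 0" --pt "-1 0 0 0 0 0 0" --pt "-1 0 0 0 0 0 0" --pt "-1 0 0 0 0 0 0" --pt "-1 0 0 0 0 0 0" --pt "-1 0 0 0 0 0 0" --pt "-1 0 0 0 0 0 0" --pt "-1 0 0 0 0 0 0"

```text
t: 4.38
ee_pos: [443.0, 261.4, 17.7]
orientation: [0.973, 2.987, 0.0]
ft_force: [0.5, -0.8, -0.1]
width: 24.2
grasp_force: 30.0
```

Emit:
step_arm --pt "-1 0 0 -0.15 0 0 0" --pt "-1 0 0 -0.4 0 0 0" --pt "-1 0 0 -0.7 0 0 0" --pt "-1 0 0 -0.8 0 0 0" --pt "-1 0 0 -0.8 0 0 0" --pt "-1 0 0 -0.7 0 0 0" --pt "-1 0 0 -0.7 0 0 0" --pt "-1 0 0 -0.4 0 0 0" --pt "-1 0 0 -0.15 0 0 0" --pt "-1 0 0 0 0 0 0" --pt "-1 0 0 0 0 0 0"

```text
t: 5.75
ee_pos: [442.2, 261.0, 256.5]
orientation: [-0.973, -2.986, 0.002]
ft_force: [-0.1, 0.0, -3.6]
width: 23.3
grasp_force: 30.0
```

Run:
```python
from h import *
from workcell import get_obs,vision
np.set_printoptions(precision=3,suppress=True)
o=get_obs();w=vision.get_image("wrist");s=vision.get_image("side");c=vision.get_image("scene");pickle.dump((o,w,s,c),open("pics/2.pkl","wb"))
print(o["t"],o["ee_pos"],o["orientation"],o["qpos"],o["ft_force"],o["moment"],o["width"])
def crop(d,p,n=70):
    T=d["T"];q=(np.r_[p,1]@np.linalg.inv(T).T)[:3];u=int(q[0]/q[2]*d["fx"]+d["cx"]);v=int(q[1]/q[2]*d["fy"]+d["cy"])
    u=np.clip(u,n,559-n);v=np.clip(v,n,419-n);print("crop",u-n,v-n)
    return cv2.resize(d["pixels"][v-n:v+n,u-n:u+n,::-1],(400,400),interpolation=cv2.INTER_CUBIC)
p=o["ee_pos"]+[50,-36,0]
cv2.imwrite("pics/c2.png",np.hstack([crop(s,p),crop(c,p)]))
# final target
b=np.radians(17);t=np.radians(30);n=np.array([-np.sin(t)*np.cos(b),-np.sin(t)*np.sin(b),np.cos(t)])
L=np.array([688,90.3,105]);org=L+150*n
tilt=R.from_rotvec(np.cross([0,0,1],n)/np.sin(t)*t)
Rt=tilt.as_matrix()@T_tool(o)[:3,:3]
tcp=org-Rt@np.array([-62,0,17.7])
Tt=T_tool(o)
print("org",org,"tcp",tcp,"delta world",tcp-Tt[:3,3],"delta tool",(tcp-Tt[:3,3])@Tt[:3,:3],"rot tool",R.from_matrix(Tt[:3,:3].T@Rt).as_rotvec())
```

```text
5.75 [442.193 260.974 256.527] [-0.973 -2.986  0.002] [ 0.51   0.219  1.84   0.     1.085 -0.431] [-0.104  0.027 -3.556] [ 0.161  0.05  -0.009] 23.336192638551804
crop 221 68
crop 291 62
org [616.277  68.372 234.904] tcp [562.488 103.78  231.692] delta world [ 120.296 -157.194  -24.835] delta tool [-189.84   -56.085   24.757] rot tool [-0.419 -0.314  0.   ]
```

View pics/c2.png

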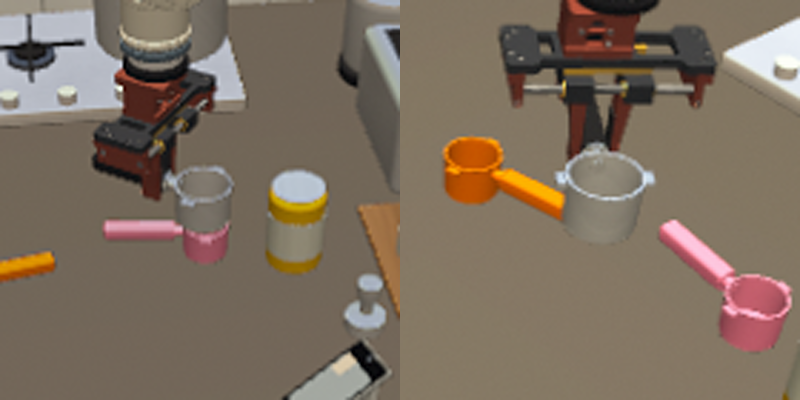

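Emit:
step_arm --pt "-1 -0.24 -0.07 0 0 0 0" --pt "-1 -0.475 -0.14 0.04 0 0 0" --pt "-1 -0.475 -0.14 0.07 0 0 0" --pt "-1 -0.475 -0.14 0.07 0 0 0" --pt "-1 -0.475 -0.14 0.07 0 0 0" --pt "-1 -0.475 -0.14 0.07 0 0 0" --pt "-1 -0.475 -0.14 0.07 0 0 0" --pt "-1 -0.475 -0.14 0.07 0 0 0" --pt "-1 -0.24 -0.07 0.04 -0.218 -0.164 0" --pt "-1 0 0 0 -0.436 -0.327 0" --pt "-1 0 0 0 -0.436 -0.327 0" --pt "-1 0 0 0 -0.436 -0.327 0" --pt "-1 0 0 0 -0.436 -0.327 0" --pt "-1 0 0 0 -0.436 -0.327 0" --pt "-1 0 0 0 -0.436 -0.327 0" --pt "-1 0 0 0 -0.436 -0.327 0" --pt "-1 0 0 0 -0.218 -0.164 0" --pt "-1 0 0 0 0 0 0" --pt "-1 0 0 0 0 0 0" --pt "-1 0 0 0 0 0 0"

```text
t: 8.4
ee_pos: [564.1, 103.9, 232.8]
orientation: [0.831, 2.551, 0.413]
ft_force: [1.1, -0.7, -3.9]
width: 23.8
grasp_force: 30.0
```

Run:
```python
from h import *
from workcell import get_obs,vision
np.set_printoptions(precision=3,suppress=True)
o=get_obs();w=vision.get_image("wrist");s=vision.get_image("side");c=vision.get_image("scene");pickle.dump((o,w,s,c),open("pics/3.pkl","wb"))
print(o["t"],o["ee_pos"],o["orientation"],o["qpos"],o["ft_force"],o["moment"],o["width"])
Tt=T_tool(o);print("holder org nominal",Tt[:3,:3]@[-62,0,17.7]+Tt[:3,3],"normal",-Tt[:3,2])
def crop(d,p,n=50):
    T=d["T"];q=(np.r_[p,1]@np.linalg.inv(T).T)[:3];u=int(q[0]/q[2]*d["fx"]+d["cx"]);v=int(q[1]/q[2]*d["fy"]+d["cy"])
    u=np.clip(u,n,559-n);v=np.clip(v,n,419-n);print("crop",u-n,v-n)
    return cv2.resize(d["pixels"][v-n:v+n,u-n:u+n,::-1],(400,400),interpolation=cv2.INTER_CUBIC)
p=[600,80,230]
cv2.imwrite("pics/c3.png",np.hstack([crop(s,p),crop(c,p)]))
```

```text
8.4 [564.078 103.945 232.837] [0.831 2.551 0.413] [ 0.112  0.167  2.089  0.25   0.381 -1.037] [ 1.143 -0.697 -3.901] [0.039 0.548 0.061] 23.771284581519012
holder org nominal [617.873  68.552 236.106] normal [-0.478 -0.146  0.866]
crop 279 119
crop 297 139
```

View pics/c3.png

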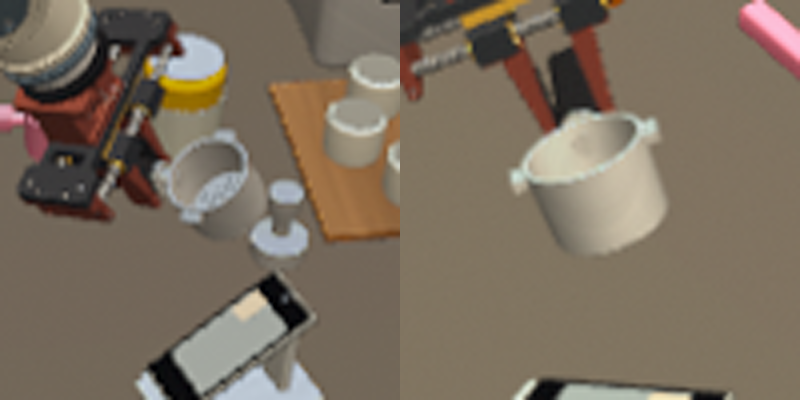

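```bash
cat > fit.py <<'E'
from h import *
from scipy.optimize import least_squares
np.set_printoptions(precision=2,suppress=True)
def fit(o,s,c):
    Tt=T_tool(o);Rh=Tt[:3,:3]@np.diag([-1,1,-1]);org=Tt[:3,:3]@[-62,0,17.7]+Tt[:3,3]
    for name,ds in(("side",[s]),("scene",[c]),("both",[s,c])):
        Q=[]
        for d in ds:
            P=cloud(d,d["T"]).reshape(-1,3);q=(P-org)@Rh
            r=np.hypot(q[:,0],q[:,1]);k=(r<39)&(q[:,2]>-6)&(q[:,2]<56)&(d["depth"].ravel()>0);Q.append(q[k])
        Q=np.vstack(Q)
        def res(p):
            z=R.from_rotvec([p[2],p[3],0]).inv().apply(Q-[p[0],p[1],p[4]])
            r=np.hypot(z[:,0],z[:,1]);ro=33+.04*z[:,2]
            over=np.maximum(z[:,2]-50,0)+np.maximum(-z[:,2],0)
            wall=np.minimum(np.abs(r-ro),np.abs(r-ro+2.5))+over
            floor=np.abs(z[:,2]-2)+np.maximum(r-32,0)
            return np.minimum(wall,floor)
        f=least_squares(res,[0,0,0,0,0],x_scale=[1,1,.02,.02,1],loss="soft_l1",diff_step=1e-3)
        p=f.x;print(name,len(Q),"xy",p[:2],"tilt deg",np.degrees(p[2:4]),"z",p[4],"res",np.median(res(p)))
        hx=Rh@R.from_rotvec([p[2],p[3],0]).as_matrix()
        print("   origin",org+Rh@[p[0],p[1],p[4]],"normal",hx[:,2],"zpct",np.percentile(Q[:,2],[2,98]))
E
python3 - <<'E'
from fit import *
o,w,s,c=pickle.load(open("pics/2.pkl","rb"));print("lifted");fit(o,s,c)
o,w,s,c=pickle.load(open("pics/3.pkl","rb"));print("final");fit(o,s,c)
# phone lens/plane cross-check from side camera
L=np.array([688,90.3,105]);b=np.radians(17);n=np.array([-.5*np.cos(b),-.5*np.sin(b),.866])
C=cloud(s,s["T"]).reshape(-1,3);x=np.array([.866*np.cos(b),.866*np.sin(b),.5]);y=np.cross(n,x)
q=(C-L)@np.c_[x,y,n];k=(abs(q[:,1])<30)&(q[:,0]>-125)&(q[:,0]<5)&(abs(q[:,2])<12)
A=np.c_[q[k][:,:2],np.ones(k.sum())];print("side phone plane slopes/offset",np.linalg.lstsq(A,q[k][:,2],rcond=None)[0],k.sum())
E
```

```text
lifted
side 382 xy [ 2.44 -1.77] tilt deg [-0.14  0.22] z 0.4227814444988503 res 0.705501065916561
   origin [493.18 221.56 239.19] normal [0.01 0.   1.  ] zpct [ 1.68 48.95]
scene 819 xy [-0.38 -0.41] tilt deg [-0.9  -0.13] z 1.0241463312493702 res 0.7035114234345876
   origin [491.71 224.32 239.79] normal [0.01 0.01 1.  ] zpct [ 2.03 50.73]
both 1201 xy [ 0.12 -1.42] tilt deg [-0.28 -0.34] z 0.8214066319613736 res 0.799504617753243
   origin [491.51 223.21 239.59] normal [0.   0.01 1.  ] zpct [ 1.9  50.32]
final
side 462 xy [ 0.65 -1.4 ] tilt deg [-0.25  2.01] z 1.635736172640371 res 0.8297654132598336
   origin [616.89  66.83 237.16] normal [-0.45 -0.16  0.88] zpct [ 0.64 51.43]
scene 921 xy [-1.88  1.54] tilt deg [0.95 2.02] z 2.17795045255528 res 0.6915490472038428
   origin [616.21  70.59 238.04] normal [-0.46 -0.18  0.87] zpct [ 2.94 50.04]
both 1383 xy [-0.46 -0.2 ] tilt deg [-0.22  0.82] z 1.788316089509886 res 0.8314566009613671
   origin [616.59  68.42 237.44] normal [-0.47 -0.15  0.87] zpct [ 1.97 50.27]
side phone plane slopes/offset [-0.   -0.   -0.43] 498
```

The fit puts the holder within about 2 mm of the target, with 1–2° of sag. I'll apply a small correction, then check that it stays steady.

Emit:
step_arm --pt "-1 0 0 0.03 0 -0.09 0" --pt "-1 0 0 0.03 0 -0.09 0" --pt "-1 0 0 0 0 0 0" --pt "-1 0 0 0 0 0 0" --pt "-1 0 0 0 0 0 0" --pt "-1 0 0 0 0 0 0" --pt "-1 0 0 0 0 0 0" --pt "-1 0 0 0 0 0 0" --pt "-1 0 0 0 0 0 0" --pt "-1 0 0 0 0 0 0"

```text
t: 9.8
ee_pos: [565.1, 104.4, 230.1]
orientation: [0.831, 2.532, 0.402]
ft_force: [-0.4, 0.7, -3.0]
width: 23.3
grasp_force: 30.0
```

Run:
```python
from fit import *
from workcell import get_obs,vision
o=get_obs();s=vision.get_image("side");c=vision.get_image("scene");print(o["t"],o["ee_pos"],-T_tool(o)[:3,2],o["qvel"],o["ft_force"],o["grasp_force"])
fit(o,s,c)
cv2.imwrite("pics/s4.png",s["pixels"][:,:,::-1])
```

```text
9.8 [565.07 104.45 230.05] [-0.49 -0.13  0.86] [ 0.  0. -0. -0.  0.  0.] [-0.44  0.66 -3.04] 29.993664622306824
side 464 xy [ 1.29 -0.68] tilt deg [0.39 1.1 ] z 1.1513142899539965 res 0.8086602842646542
   origin [618.52  67.16 235.71] normal [-0.48 -0.15  0.86] zpct [-0.17 50.51]
scene 915 xy [-1.6  0.9] tilt deg [0.08 2.2 ] z 1.896793780652842 res 0.6454088785229679
   origin [616.84  70.07 236.07] normal [-0.47 -0.16  0.87] zpct [ 2.64 49.73]
both 1379 xy [-0.6  -0.37] tilt deg [-0.71  1.41] z 1.306917352196643 res 0.8334285152180598
   origin [617.23  68.55 235.37] normal [-0.47 -0.14  0.87] zpct [ 1.41 49.9 ]
```

View pics/s4.png

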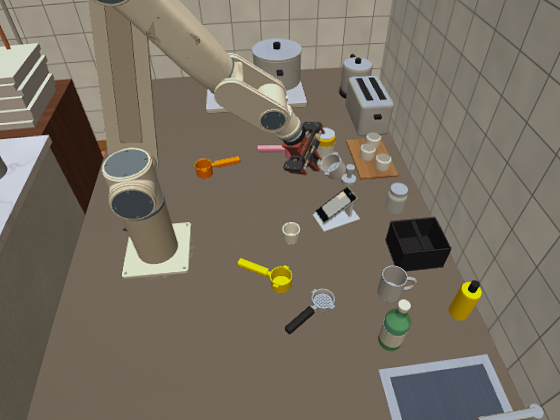

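The measured underside centre is (617,68.5,235.4) against a target of (616.3,68.4,234.9). Its normal is within about 1° and nothing is moving. In the picture everything else is where it was, so I'm handing in.

```bash
python3 -c "
from workcell import ctrl
print(ctrl.close_job())"
```

```text
the job is handed in; nothing more can be done
None
```

I handed the job in with the arm holding the deep filter holder mouth up and steady, its underside about 150 mm in front of the lens, centred to about 1 mm and square to within about 1° by my camera measurements; nothing else appears to have moved.

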